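# Load the shaker with a clamped stack of staining boxes

### The job

Stack the three flat green-lidded staining boxes lid up into one square pile midway between the side plates of the shaker platform, between its two strips, their long sides pointing from strip to strip; set each box down gently. Then push the sliding clamp strip and the pile with it up to the locked stop strip, until you feel that the sprung pad grips the pile firmly, without crushing it, and let go. Leave everything else on the bench where it is.

Things in the scene. Friction and masses are not known exactly. Their poses are not given: they have to be found in the camera images.
- shaker: fixed shaker, blue base 270 mm (its x) by 335 mm (its y). Origin: centre of its underside, z up. Black mat 106 mm above it; slotted side plates at x = +-132 mm, 50 mm above the mat. Two upright strips cross it along x, 58 mm high over the mat: clamp strip (-y), and the locked stop strip (+y), whose upright face looks to -y and is set anywhere from y = 45 to 75 mm (not tracked)
- pad_face (a point): centre of the black rubber face of the clamp strip's sprung pressure pad (230 mm along the shaker's x, 5 to 55 mm above the mat), 30 mm above the mat; axes as the shaker's. It looks to +y, at the stop strip, and starts at shaker y = -95 to -75 mm. The pad gives up to 3 mm against springs of 3.5 N per mm
- clamp_pad: the sprung pressure pad itself; axes as the shaker's. Origin: at the mat's height, midway along the pad, 8 mm behind (-y of) its rubber face
- strip_back (a point): middle of the flat aluminium back (-y) face of the sliding clamp strip, 30 mm above the mat, 21 mm behind the pad face; push there (a flange foot sticks out 8 mm, below 8 mm height). The strip slides only along the shaker's y, towards +y to clamp, stiffly (about 11 N of friction), and stays where it is left. Sliding the pile takes 1 to 4 N more; at the stop the resistance rises steeply
- box_a: flat closed staining box, white with a green lid, one of three alike: 96 mm long (its x) by 64 mm wide (its y) by 20 mm high, plain straight walls, 55 to 115 g. Origin: centre of its underside. It starts lid up, lying apart on the bench
- box_b: flat closed staining box, white with a green lid, one of three alike: 96 mm long (its x) by 64 mm wide (its y) by 20 mm high, plain straight walls, 55 to 115 g. Origin: centre of its underside. It starts lid up, lying apart on the bench
- box_c: flat closed staining box, white with a green lid, one of three alike: 96 mm long (its x) by 64 mm wide (its y) by 20 mm high, plain straight walls, 55 to 115 g. Origin: centre of its underside. It starts lid up, lying apart on the bench
- old_box: amber see-through box, 110 x 80 x 32 mm, not part of the job; a bystander, origin: centre of its underside
- beaker: glass beaker, 80 mm across, 105 mm high; a bystander, origin: centre of its underside
- reagent: amber reagent bottle with a blue cap, 60 mm across, 125 mm high; a bystander, origin: centre of its underside
- wash_bottle: white wash bottle with a bent spout, 62 mm across, 208 mm high; a bystander, origin: centre of its underside
- dish: small clear petri dish, 60 mm across, 15 mm high; a bystander, origin: centre of its underside
- marker: white and blue marker pen, 125 x 11 x 11 mm; a bystander, origin: centre of its underside
Things that resemble listed ones, but are neither listed nor needed, are in the scene too. What is shaped like the box_c but purple or yellow is not meant.

How it is judged:
By the outcome, as a careful person would: the job done as asked, in the order asked, and still so for the second after the job is handed in, with the robot touching nothing.
It also fails if it takes over 72 s, if anything falls off the work surface, if the arm or the gripper's body presses on something with over 40 N, if the wrist force passes 120 N, or if a joint passes its speed limit or range.

### The arm

A 6-joint arm with a two-finger parallel gripper is mounted at the origin on the work surface. World frame = base frame: x ahead of the robot, y to its left, z up, the work surface at z = 0. Lengths are in m, angles in rad, forces in N, time in s.
With the tool pointing down it reaches from about 0.425 to 0.925 m from the base axis. Payload 12.5 kg.
Tool frame: the origin (TCP) lies at the very end of the fingers, on their centre line; the grasp point (between the pads) lies env.tcp_to_grasp behind it (env.tcp_to_grasp is the distance from the TCP to the grasp point, in m); z points along the fingers, y is the line along which they close (so a half turn about z gives the same grasp; the last joint's range is limited). The gripper opens to 85 mm and grips with 20 to 120 N. Pads are 22 mm wide; open, the fingers measure 114 mm over their backs; the gripper's body (76 mm by 85 mm) begins 54 mm behind the grasp point. The pads swing forward as they close: fully open they stand 13 mm farther back than shut.
Start: joints at [-1.395, 0.491, 1.559, -0, 1.092, -0.106], TCP at [0.174, -0.6, 0.197] pointing down, gripper open.
Joint ranges: [-3.1, 3.1], [-0.84, 2.19], [0.05, 2.79], [-1.13, 4.28], [0.06, 2.93], [-2.69, 2.69]. Speed limits (rad/s): [2.22, 2.22, 2.79, 3.14, 3.14, 3.14].

### API

Orientations are given as [roll, pitch, yaw] about the fixed x, y, z axes, in that order (R = Rz(yaw) Ry(pitch) Rx(roll)).
In Python, from workcell import env gives the robot as it stands.
- The arm moves only by the shell command python3 -m inch 'ROWS' [FORCE]. ROWS is JSON, a list of rows, each a list of 7 numbers: the shift along the tool's x, y, z in mm, then the turn, a rotation vector about the tool's x, y, z in rad, then the finger opening in mm, from 0 to 85.4. A call has 1 to 20 rows; each row is the pose to reach, as a shift and turn from the pose commanded when the call began, along the tool's axes at that moment; what a row does not reach only later rows make up. A row lasts 1/8 s, in which the tool goes at most 62.5 mm and 10.7 degrees, less where a joint would pass 70% of its speed; a pose out of reach is approached as far as the arm can. A call with a gripper value outside its range is refused whole. The fingers move at their own pace and stop on an object; FORCE is the grip in N (left out, the last holds). Time passes only in rows, so rows that repeat a pose let the fingers close. It gives the time, the measured TCP pose, the force, the opening and the grip force at its end, in the units of the state.
- env.read_state(): the state, without advancing time (a new reading comes with each control period).
- env.snapshot(name): name is "scene" or "side" or "wrist"; returns a dict with "img" (384x512x3 uint8, blue, green, red), "fx", "fy", "cx", "cy" (pixels), "k1" (the pictures are not rectified: a ray, as slopes to the right and down, at radius r is drawn at 1 + k1 r^2 times it, then the intrinsics apply), "extrinsics" (4x4, takes a point from camera to world coordinates); the wrist camera has in their place "tool_from_camera" (4x4, takes a point from camera to tool coordinates, whose origin is the TCP and whose axes are the flange's). Camera axes: x right, y up, looking along -z (the intrinsics and any distortion apply to the point x, -y, -z); pixel columns grow to the right and rows downward; lengths in m; the calibration is good to about 2 mm. A picture is of the moment at which its call begins: read the wrist's pose just before it. There is no depth.
- env.hand_in(): hands the job in; it is judged then, once.
Trained networks look in a picture, given as the dict that the camera call returned (one of the last four; its "shot" number tells which), for a name from the list of things; names that differ only in an ending like _2 or _b are one class to them, and where a whole thing is asked for, a point or a joint stands for the part that bears it (a point fixed in the world has none). Each returns a list of dicts, best first, with "score" (0 to 1); they miss things now and then, are a little off and sometimes report something else, mostly with a low value. They report only what shows in the picture. A call takes as long as a camera call. They do not tell look-alikes from the thing itself.
- env.trace(thing, picture): "region" (384x512 bool, what is visible of it) and "box" ([centre column, centre row, width, height] in pixels, round what is visible of it).
- env.place_of(thing, picture): "xy" ([column, row] in pixels: a listed point, or the origin of a listed thing).
The state is a dict: "time_s": time; "joint_pos": joint angles; "qvel": joint speeds; "joint_efforts": joint torques, N m; "position": TCP position; "ee_rot": TCP orientation; "ft_force": force on the tool from outside, world axes, zero at the start; "torque": the same for the moment, N m; "width": finger opening in m; "gripper_force": force on a finger pad.
Only numpy, scipy, OpenCV 4.12 (cv2) and the standard library are available. Lean on these libraries where they do the work, as an engineer would, in place of code of your own. Each camera call takes 0.05 s, during which the arm holds its last target. There are 200 camera calls.

## Working session

There is one attempt and no reset: what is moved stays moved. The work goes in short steps, Python scripts to look and compute and a shell command to move; the robot and the scene stay as the last step left them, time stands still between calls to the robot, and variables do not carry over. Pictures are saved under pics/ and viewed, at most 10 in all, crops included, and the job is handed in when it is done.

```bash
ls; mkdir -p pics; cat > h.py <<'E'
import numpy as np, cv2
from workcell import env
from scipy.spatial.transform import Rotation as R
def ray(p,uv,T=None):
    """pixel -> world origin, dir"""
    a=np.array([(uv[0]-p['cx'])/p['fx'],(uv[1]-p['cy'])/p['fy']]);s=a.copy()
    for _ in range(20): s=a/(1+p['k1']*(s@s))
    T=p['extrinsics'] if T is None else T
    T=np.array(T); d=T[:3,:3]@np.array([s[0],-s[1],-1]); return T[:3,3],d
def atz(p,uv,z,T=None):
    o,d=ray(p,uv,T); return o+d*(z-o[2])/d[2]
def proj(p,X,T=None):
    T=np.array(p['extrinsics'] if T is None else T)
    c=T[:3,:3].T@(np.array(X)-T[:3,3]); s=np.array([c[0]/-c[2],-c[1]/-c[2]])
    s=s*(1+p['k1']*(s@s)); return np.array([p['fx']*s[0]+p['cx'],p['fy']*s[1]+p['cy']])
def tri(rays):
    A=np.zeros((3,3));b=np.zeros(3)
    for o,d in rays:
        d=d/np.linalg.norm(d);M=np.eye(3)-np.outer(d,d);A+=M;b+=M@o
    X=np.linalg.solve(A,b);return X
def tool():
    s=env.read_state();T=np.eye(4);T[:3,:3]=R.from_euler('xyz',s['ee_rot']).as_matrix();T[:3,3]=s['position'];return T
def wrist():
    T=tool();p=env.snapshot('wrist');return p,T@np.array(p['tool_from_camera'])
E
python3 - <<'E'
from h import *
print(env.tcp_to_grasp, env.read_state()['ee_rot'])
P={n:env.snapshot(n) for n in('scene','side')}
for n,p in P.items():
    cv2.imwrite(f'pics/{n}0.png',cv2.resize(p['img'],(800,600),interpolation=cv2.INTER_CUBIC))
    print(n,np.round(p['extrinsics'],3).tolist(),p['fx'],p['k1'])
    for t in ['shaker','pad_face','clamp_pad','strip_back','box_a','old_box','beaker','reagent','wash_bottle','dish','marker']:
        print(t,[(round(d['score'],2),np.round(d['xy']).tolist()) for d in env.place_of(t,p)])
    print('trace',[(round(d['score'],2),np.round(d['box']).tolist()) for d in env.trace('box_a',p)])
E
```

```text
pics
0.0187 [-3.14048629e+00 -1.46464462e-04  2.81796659e-01]
scene [[-0.532, -0.582, 0.616, 1.112], [0.847, -0.353, 0.398, 0.295], [-0.014, 0.733, 0.68, 0.772], [0.0, 0.0, 0.0, 1.0]] 382.5914836872811 0.03461382653169057
shaker [(0.58, [378.0, 288.0])]
pad_face [(0.94, [352.0, 239.0])]
clamp_pad [(0.81, [347.0, 246.0]), (0.18, [250.0, 217.0])]
strip_back [(0.88, [340.0, 235.0])]
box_a [(0.95, [223.0, 176.0]), (0.94, [212.0, 142.0]), (0.83, [252.0, 219.0]), (0.79, [257.0, 153.0]), (0.77, [195.0, 212.0])]
old_box []
beaker [(0.85, [212.0, 286.0]), (0.15, [379.0, 288.0])]
reagent []
wash_bottle []
dish [(0.75, [273.0, 180.0])]
marker [(0.66, [216.0, 259.0])]
trace [(0.92, [253.0, 215.0, 42.0, 26.0]), (0.85, [260.0, 152.0, 29.0, 16.0]), (0.8, [192.0, 209.0, 40.0, 25.0]), (0.63, [220.0, 174.0, 36.0, 24.0]), (0.6, [210.0, 139.0, 35.0, 22.0]), (0.32, [169.0, 245.0, 30.0, 78.0])]
side [[0.997, 0.067, -0.031, 0.492], [-0.072, 0.781, -0.62, -0.672], [-0.017, 0.621, 0.784, 0.809], [0.0, 0.0, 0.0, 1.0]] 373.9872131293351 -0.0017516805333720146
shaker [(0.57, [254.0, 135.0])]
pad_face [(0.67, [260.0, 114.0])]
clamp_pad []
strip_back [(0.72, [263.0, 121.0])]
box_a [(0.93, [155.0, 362.0]), (0.92, [255.0, 226.0]), (0.77, [152.0, 285.0]), (0.71, [290.0, 281.0]), (0.69, [214.0, 297.0])]
old_box [(0.88, [310.0, 355.0])]
beaker [(0.61, [341.0, 213.0])]
reagent []
wash_bottle [(0.87, [352.0, 238.0])]
dish [(0.74, [192.0, 239.0])]
marker [(0.55, [315.0, 220.0])]
trace [(0.91, [257.0, 225.0, 44.0, 38.0]), (0.91, [148.0, 284.0, 37.0, 42.0]), (0.82, [214.0, 296.0, 31.0, 44.0]), (0.81, [290.0, 278.0, 43.0, 39.0]), (0.61, [155.0, 359.0, 35.0, 49.0]), (0.49, [266.0, 119.0, 105.0, 32.0])]
```

View pics/scene0.png

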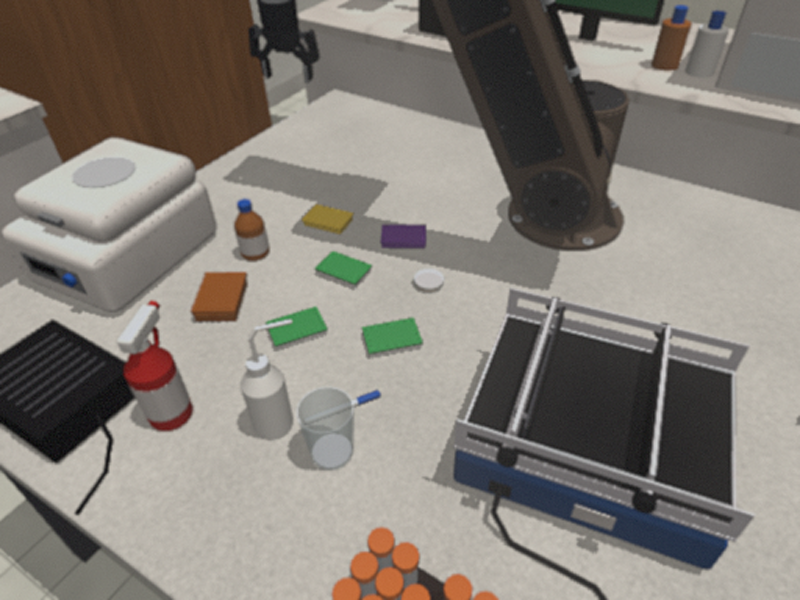

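View pics/side0.png

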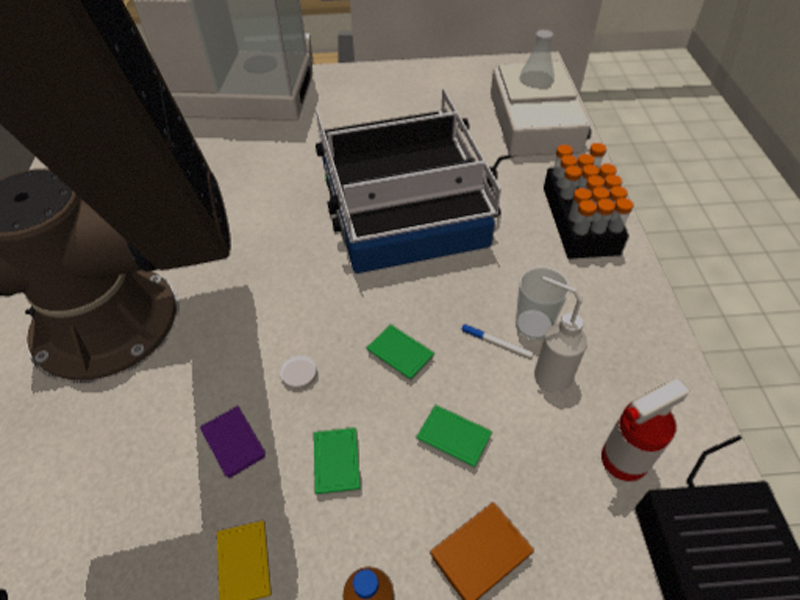

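Candidates, in 512-wide scene pixels: green at (252,219), (195,212) and (223,176); purple at (257,153) and yellow at (212,142). The three green ones are the boxes, and they match side pixels (255,226), (290,281) and (214,297). The clamp strip is the near one in the side view, at (263,121), with its bare aluminium back facing the boxes.

```bash
cat >> h.py <<'E'
def lids(p,T=None,z=0.02):
    hsv=cv2.cvtColor(p['img'],cv2.COLOR_BGR2HSV)
    m=cv2.inRange(hsv,(45,110,40),(80,255,255)); n,l,s,c=cv2.connectedComponentsWithStats(m)
    out=[]
    for i in range(1,n):
        if s[i,4]<150: continue
        k=max(cv2.findContours((l==i).astype(np.uint8),0,1)[0],key=len)[:,0]
        w=np.array([atz(p,u,z,T)[:2] for u in cv2.convexHull(k)[:,0].astype(float)])*1000
        (cx,cy),(a,b),t=cv2.minAreaRect(w.astype(np.float32))
        if a<b: a,b,t=b,a,t+90
        out.append((np.round(c[i]).tolist(),[round(cx,1),round(cy,1),round(a,1),round(b,1),round((t+90)%180-90,1)]))
    return out
E
python3 - <<'E'
from h import *
P={n:env.snapshot(n) for n in('scene','side')}
for n,p in P.items():
    print(n); [print(o) for o in lids(p)]
pr=[((252,219),(255,226)),((195,212),(290,281)),((223,176),(214,297))]
def best(t,n,near=None):
    L=env.place_of(t,P[n]); 
    return L[0]['xy'] if L else None
for a,b in pr:
    r=[]
    for n,q in(('scene',a),('side',b)):
        L=env.place_of('box_a',P[n]); u=min((d['xy'] for d in L),key=lambda x:np.hypot(*(np.array(x)-q))); r.append(ray(P[n],u))
    print('box',tri(r))
for t in('shaker','pad_face','strip_back'):
    print(t,tri([ray(P[n],best(t,n)) for n in P]))
# check enlarged crop
p=P['side'];cv2.imwrite('pics/shk.png',cv2.resize(p['img'][60:185,180:350],None,fx=4.7,fy=4.7,interpolation=cv2.INTER_CUBIC))
p=P['scene'];cv2.imwrite('pics/shk2.png',cv2.resize(p['img'][170:370,280:490],None,fx=3,fy=3,interpolation=cv2.INTER_CUBIC))
E
```

```text
scene
([220.0, 171.0], [414.6, -297.5, 90.0, 59.2, -87.2])
([191.0, 209.0], [588.5, -273.6, 90.0, 60.6, -33.5])
([250.0, 214.0], [519.5, -116.6, 90.7, 59.6, -43.4])
side
([256.0, 225.0], [516.0, -124.1, 94.4, 62.8, -43.6])
([291.0, 278.0], [585.3, -280.6, 94.5, 61.8, -33.4])
([215.0, 295.0], [410.7, -306.3, 95.2, 62.1, -88.3])
box [ 0.5159034  -0.11720022  0.00320988]
box [ 0.58397283 -0.27455228 -0.00353996]
box [ 0.40232297 -0.29954779 -0.01610405]
shaker [ 0.54145012  0.25663224 -0.01196788]
pad_face [0.55633271 0.17021448 0.13799277]
strip_back [0.55990614 0.15108954 0.13115515]
```

View pics/shk.png

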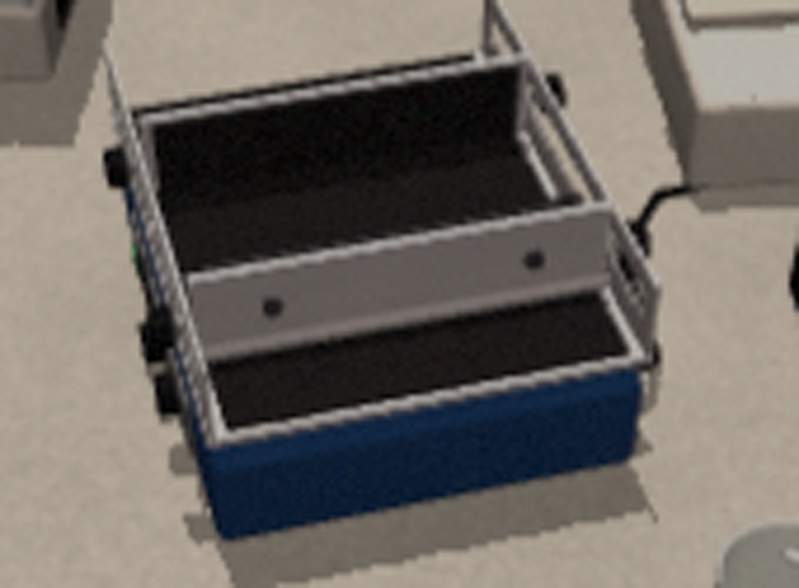

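View pics/shk2.png

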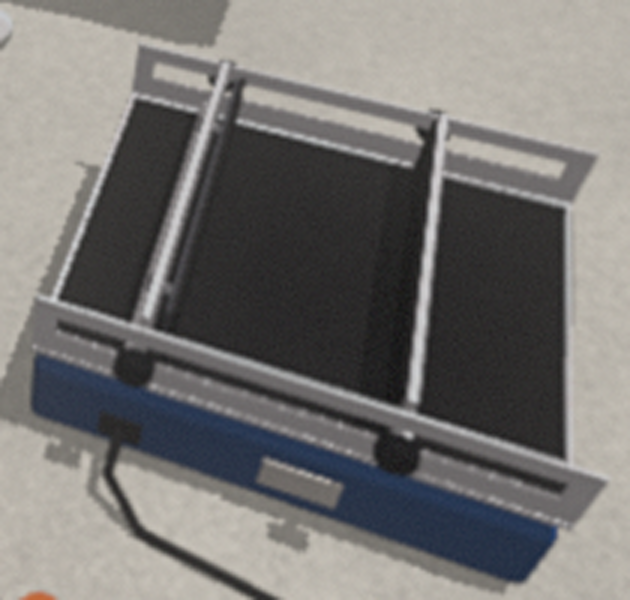

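The side crop (4.7x) and scene crop (3x) show the clamp strip near the boxes, with a bare back and two knobs. The stop strip is behind it, and the mat between them is empty. Next I move the wrist camera over the boxes.

```bash
python3 -m inch '[[42,-26,-20,0,0,0,85],[84,-53,-40,0,0,0,85],[126,-79,-60,0,0,0,85],[168,-106,-80,0,0,0,85],[210,-132,-100,0,0,0,85],[252,-158,-120,0,0,0,85],[295,-185,-140,0,0,0,85],[337,-211,-160,0,0,0,85],[379,-238,-180,0,0,0,85],[421,-264,-200,0,0,0,85],[421,-264,-200,0,0,0,85]]'
python3 - <<'E'
from h import *
p,T=wrist()
print(np.round(p['tool_from_camera'],3).tolist(),p['fx'],p['k1'])
for o in lids(p,T): print(o)
cv2.imwrite('pics/w1.png',p['img'])
E
```

```text
time_s: 3.38
position: [0.5065, -0.2276, 0.3977]
ee_rot: [3.14, -0.002, 0.286]
ft_force: [-1.4, -0.8, -1.0]
width: 0.085
gripper_force: 0.0
[[-0.0, 0.95, 0.311, 0.079], [1.0, -0.0, 0.001, -0.001], [0.001, 0.311, -0.95, -0.178], [0.0, 0.0, 0.0, 1.0]] 345.5630217709489 -0.00061090171308345
([305.0, 94.0], [584.4, -276.2, 93.7, 62.3, -33.4])
([196.0, 108.0], [515.3, -118.7, 94.1, 62.3, -43.8])
([286.0, 201.0], [409.9, -301.2, 93.5, 62.4, -87.7])
```

View pics/w1.png

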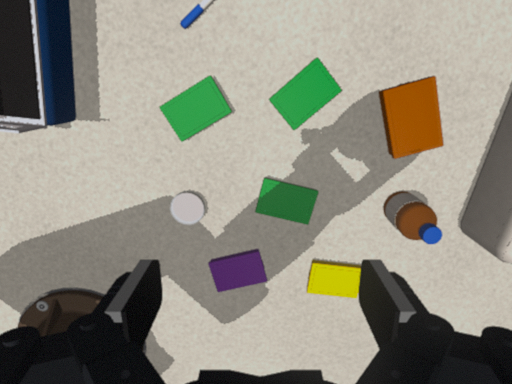

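Wrist view: three green lids at (196,108), (305,94) and (286,201), with 94x62 mm footprints, so these are the boxes. Purple is at (238,270), yellow at (335,280), the amber box at (412,117) and the dish at (187,208). I'll read the joints before choosing yaw directions.

```bash
cat >> h.py <<'E'
def go(xyz_mm,yaw_deg):
    """tool-frame shift (mm) and rotvec to reach TCP xyz, tool pointing down with given yaw"""
    T=tool();Rt=R.from_euler('xyz',[np.pi,0,np.radians(yaw_deg)]).as_matrix()
    d=T[:3,:3].T@(np.array(xyz_mm)-T[:3,3]*1000);r=R.from_matrix(T[:3,:3].T@Rt).as_rotvec()
    print('shift',np.round(d,1),'turn',np.round(r,3))
E
python3 - <<'E'
from h import *
s=env.read_state();print(np.round(s['joint_pos'],3),s['ft_force'])
go([515,-118.5,150],-43.8);go([515,-118.5,150],136.2)
E
```

```text
[-0.544  0.25   1.408 -0.     1.483  0.743] [ 0.73103097 -0.60342121  0.87123307]
shift [  40.1 -103.3  246.6] turn [ 0.000e+00 -1.000e-03  1.049e+00]
shift [  40.1 -103.3  246.6] turn [ 1.000e-03  1.000e-03 -2.093e+00]
```

```bash
python3 -m inch '[[4,-10,14,0,0,-0.175,76],[8,-20,28,0,0,-0.35,76],[12,-30,42,0,0,-0.525,76],[16,-40,56,0,0,-0.7,76],[20,-50,70,0,0,-0.875,76],[24,-60,84,0,0,-1.05,76],[28,-70,98,0,0,-1.225,76],[32,-80,112,0,0,-1.4,76],[36,-90,126,0,0,-1.575,76],[40,-103,140,0,0,-1.75,76],[40,-103,150,0,0,-1.92,76],[40,-103,160,0,0,-2.093,76],[40,-103,160,0,0,-2.093,76],[40,-103,160,0,0,-2.093,76]]'
python3 - <<'E'
from h import *
p,T=wrist()
for z in(0.01,.02,.03):
  for o in lids(p,T,z): print(z,o)
cv2.imwrite('pics/w2.png',p['img'])
go([515.3,-118.7,40],136.2)
E
```

```text
time_s: 5.18
position: [0.5144, -0.1203, 0.2367]
ee_rot: [-3.141, 0.0, 2.37]
ft_force: [1.0, -0.1, -0.4]
width: 0.0759
gripper_force: 0.0
0.01 ([262.0, 153.0], [515.8, -119.3, 96.1, 63.9, -43.9])
0.01 ([93.0, 196.0], [408.2, -306.1, 98.0, 64.1, -87.5])
0.01 ([212.0, 274.0], [586.2, -279.9, 97.6, 64.1, -33.3])
0.02 ([262.0, 153.0], [514.3, -118.0, 93.7, 62.3, -43.9])
0.02 ([93.0, 196.0], [409.4, -300.1, 95.6, 62.5, -87.5])
0.02 ([212.0, 274.0], [583.0, -274.6, 95.1, 62.5, -33.3])
0.03 ([262.0, 153.0], [512.9, -116.6, 91.4, 60.7, -43.9])
0.03 ([93.0, 196.0], [410.5, -294.1, 93.2, 61.0, -87.5])
0.03 ([212.0, 274.0], [579.8, -269.3, 92.7, 60.9, -33.3])
shift [  0.5   1.6 196.8] turn [ 0.     0.    -0.006]
```

View pics/w2.png

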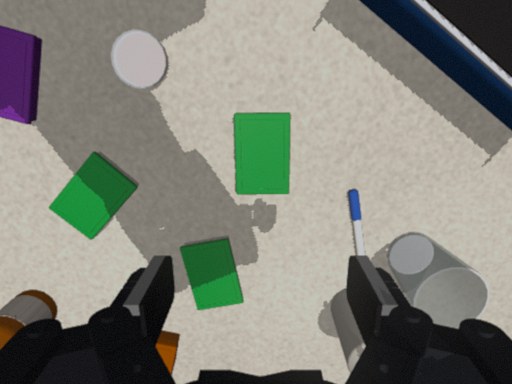

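```bash
python3 -m inch '[[0,1,60,0,0,0,76],[0,1,120,0,0,0,76],[0,1.5,175,0,0,0,76],[0,1.5,205,0,0,0,76],[0,1.5,222,0,0,0,76],[0,1.5,230,0,0,0,76],[0,1.5,233,0,0,0,76],[0,1.5,234,0,0,0,76],[0,1.5,234,0,0,0,76]]'
```

```text
time_s: 6.35
position: [0.5159, -0.1187, 0.0031]
ee_rot: [3.141, 0.001, 2.374]
ft_force: [-0.7, -0.2, -0.4]
width: 0.0756
gripper_force: 0.0
```

```bash
python3 -m inch '[[0,0,2,0,0,0,76],[0,0,2,0,0,0,76]]'; python3 -m inch '[[0,0,2,0,0,0,76],[0,0,2,0,0,0,76]]'; python3 -m inch '[[0,0,2,0,0,0,76],[0,0,2,0,0,0,76]]'
```

```text
time_s: 6.6
position: [0.5157, -0.1186, 0.0006]
ee_rot: [3.142, 0.0, 2.375]
ft_force: [-0.4, 0.2, 0.6]
width: 0.076
gripper_force: 0.0
time_s: 6.85
position: [0.5156, -0.1186, -0.0017]
ee_rot: [-3.141, -0.0, 2.375]
ft_force: [0.6, 1.1, -0.5]
width: 0.0758
gripper_force: 0.0
time_s: 7.1
position: [0.5156, -0.1186, -0.0037]
ee_rot: [-3.141, -0.0, 2.375]
ft_force: [0.9, -0.2, 0.4]
width: 0.0759
gripper_force: 0.0
```

```bash
python3 -m inch '[[0,0,0,0,0,0,66],[0,0,0,0,0,0,58],[0,0,0,0,0,0,55],[0,0,0,0,0,0,55],[0,0,-1,0,0,0,55]]' 25
```

```text
time_s: 7.72
position: [0.5156, -0.1186, -0.0025]
ee_rot: [-3.141, -0.0, 2.375]
ft_force: [-0.8, 0.0, -0.8]
width: 0.0549
gripper_force: 0.0
```

```bash
python3 - <<'E'
from h import *
p,T=wrist();q=env.snapshot('side');s=env.snapshot('scene')
a=cv2.resize(p['img'][150:384,100:420],(448,328));b=cv2.resize(q['img'][150:310,180:340],(328,328));
c=cv2.resize(s['img'][130:270,150:350],(400,270))
im=np.zeros((600,776,3),np.uint8);im[:328,:448]=a;im[:328,448:]=b;im[328:598,:400]=c
cv2.imwrite('pics/w3.png',im)
for o in lids(p,T): print(o)
print(env.read_state()['joint_pos'])
E
```

```text
([260.0, 240.0], [514.3, -117.6, 94.8, 62.8, -43.7])
[-3.50845915e-01  6.49169392e-01  1.96340152e+00 -1.40640717e-04
  5.28868944e-01 -1.15476620e+00]
```

View pics/w3.png

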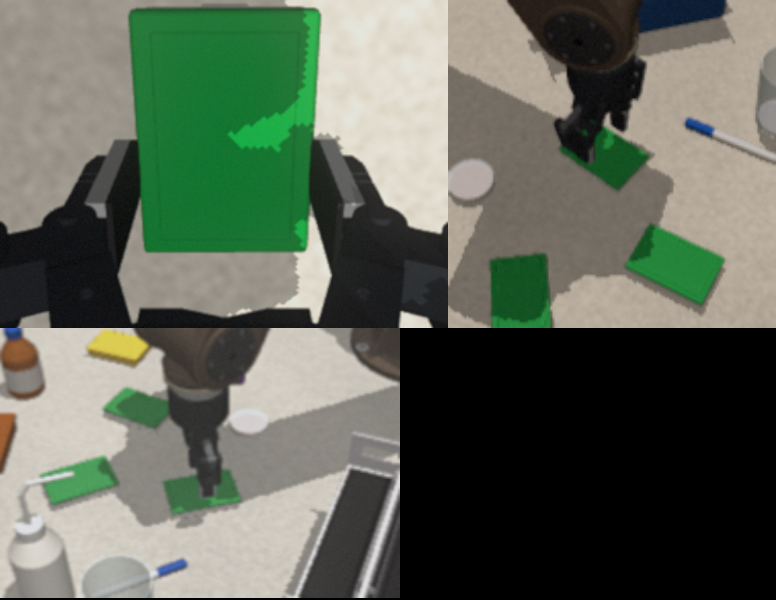

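The composite (wrist crop top left) shows the fingertips near original row 250, still above the lid and wider apart than it. The 136 px spacing at 55 mm opening puts the tips about 140 mm from the camera, so they are roughly 5 cm above the bench, higher than the TCP reading implies. The box was not disturbed. I'll reopen and feel my way down.

```bash
python3 -m inch '[[0,0,0,0,0,0,76],[0,0,0,0,0,0,76],[0,0,8,0,0,0,76],[0,0,16,0,0,0,76],[0,0,20,0,0,0,76],[0,0,20,0,0,0,76]]'
python3 - <<'E'
from h import *
p,T=wrist();print(T[:3,3]); 
for o in lids(p,T): print(o)
cv2.imwrite('pics/w4.png',p['img'])
E
```

```text
time_s: 8.62
position: [0.5154, -0.1185, -0.023]
ee_rot: [-3.141, -0.001, 2.375]
ft_force: [-0.5, -0.7, 0.3]
width: 0.076
gripper_force: 0.0
[ 0.45702487 -0.06279831  0.15461642]
([260.0, 259.0], [514.2, -117.7, 94.7, 62.2, -43.7])
```

View pics/w4.png

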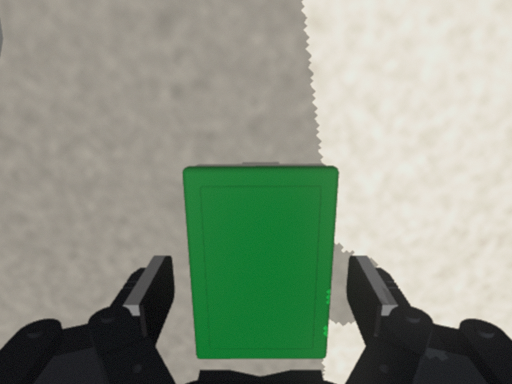

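Tips are now at cols 173 and 348, about lid height and evenly spaced either side of the box. I'll go lower by feel.

```bash
python3 -m inch '[[0,0,2,0,0,0,76],[0,0,4,0,0,0,76],[0,0,4,0,0,0,76]]'; python3 -m inch '[[0,0,2,0,0,0,76],[0,0,3,0,0,0,76],[0,0,3,0,0,0,76]]';python3 -m inch '[[0,0,2,0,0,0,76],[0,0,2,0,0,0,76]]';
```

```text
time_s: 9.05
position: [0.5156, -0.1185, -0.0266]
ee_rot: [-3.142, -0.0, 2.375]
ft_force: [0.2, -0.2, -1.0]
width: 0.0761
gripper_force: 0.0
time_s: 9.43
position: [0.5156, -0.1186, -0.0296]
ee_rot: [-3.141, -0.0, 2.375]
ft_force: [-0.3, -0.8, -0.3]
width: 0.0761
gripper_force: 0.0
time_s: 9.68
position: [0.5156, -0.1186, -0.0317]
ee_rot: [-3.141, -0.0, 2.375]
ft_force: [0.9, 0.7, 0.1]
width: 0.0759
gripper_force: 0.0
```

```bash
python3 -m inch '[[0,0,0,0,0,0,68],[0,0,0,0,0,0,60],[0,0,0,0,0,0,55],[0,0,0,0,0,0,55]]' 20
```

```text
time_s: 10.18
position: [0.5157, -0.1186, -0.0314]
ee_rot: [3.142, 0.0, 2.375]
ft_force: [-0.8, -0.6, 4.5]
width: 0.0635
gripper_force: 22.5
```

Gripped at 63.5 mm. Next is lifting it and carrying it to a viewpoint above the shaker.

```bash
python3 -m inch '[[0,0,-8,0,0,0,55],[0,0,-40,0,0,0,55],[0,0,-90,0,0,0,55],[0,0,-145,0,0,0,55],[20,25,-195,0,0,0.05,55],[50,62,-232,0,0,0.15,55],[80,100,-265,0,0,0.25,55],[110,140,-295,0,0,0.35,55],[140,178,-325,0,0,0.45,55],[170,216,-355,0,0,0.55,55],[195,248,-380,0,0,0.62,55],[210,268,-391,0,0,0.665,55],[210,268,-391,0,0,0.665,55],[210,268,-391,0,0,0.665,55]]'
python3 - <<'E'
from h import *
p,T=wrist();print(T[:3,3])
for t in('shaker','pad_face','clamp_pad','strip_back'):
    print(t,[(round(d['score'],2),np.round(d['xy'],1).tolist()) for d in env.place_of(t,p)])
for t,z in(('pad_face',.136),('strip_back',.136)):
    L=env.place_of(t,p)
    if L: print(t,atz(p,L[0]['xy'],z,T))
cv2.imwrite('pics/w5.png',cv2.resize(p['img'],(800,600),interpolation=cv2.INTER_CUBIC))
np.save('w5.npy',{'p':p,'T':T},allow_pickle=True)
E
```

```text
time_s: 11.92
position: [0.5499, 0.2195, 0.359]
ee_rot: [-3.141, 0.0, 1.71]
ft_force: [-0.5, -0.9, -0.0]
width: 0.0638
gripper_force: 22.9
[0.53786622 0.29901778 0.53654964]
shaker [(0.92, [261.6, 117.2])]
pad_face []
clamp_pad [(0.5, [258.6, 260.9]), (0.38, [339.8, 359.2])]
strip_back []
```

View pics/w5.png

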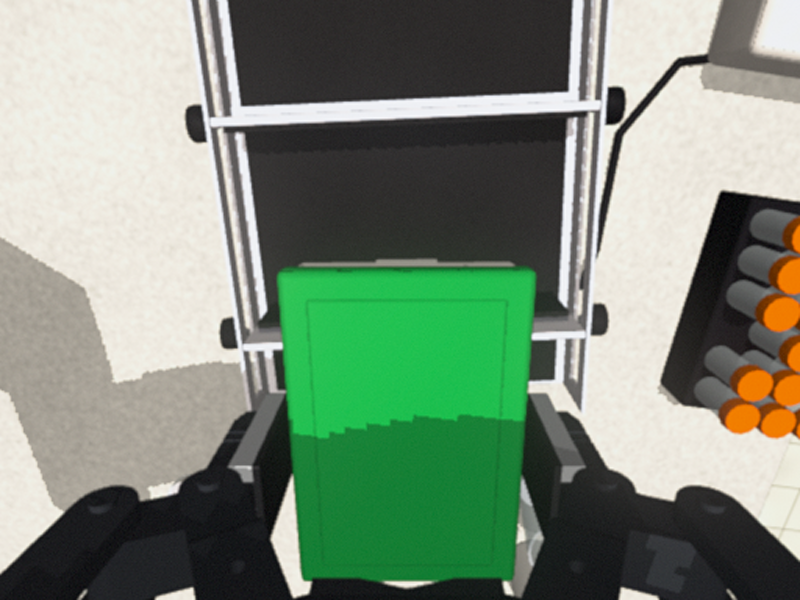

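Wrist view from above the shaker: the stop strip's top runs from (210,122) to (605,105) and the clamp strip is near row 335, cols 245 to 585. The plate tops are the light lines at cols ~190–250 and ~590–605, and the held box is square in the grip. I'll extract these edges numerically.

```bash
python3 - <<'E'
from h import *
d=np.load('w5.npy',allow_pickle=True).item();p,T=d['p'],d['T'];g=cv2.cvtColor(p['img'],cv2.COLOR_BGR2GRAY)
for r in(20,45,100,140,180):
    print('row',r,'L',g[r,112:176].tolist()); print('   R',g[r,345:400].tolist())
for c in(150,165,190,220,260,300,340,360): print('col',c,g[58:100,c].tolist())
for c in(168,174,345,352): print('col',c,g[185:262,c].tolist())
E
```

```text
row 20 L [238, 238, 236, 234, 233, 231, 231, 232, 232, 234, 238, 241, 231, 170, 95, 84, 87, 123, 200, 236, 230, 212, 195, 170, 118, 89, 88, 87, 90, 149, 225, 241, 241, 241, 242, 219, 115, 51, 47, 48, 47, 49, 48, 45, 47, 48, 50, 44, 48, 49, 47, 46, 45, 45, 44, 46, 47, 45, 45, 46, 46, 44, 42, 47]
   R [43, 41, 40, 44, 44, 42, 41, 42, 42, 44, 45, 43, 41, 42, 43, 44, 43, 44, 37, 55, 142, 226, 242, 241, 241, 242, 228, 157, 95, 92, 90, 95, 133, 176, 189, 214, 230, 221, 164, 95, 90, 92, 138, 217, 242, 240, 234, 229, 233, 235, 236, 237, 234, 234, 236]
row 45 L [229, 225, 225, 225, 226, 227, 229, 228, 228, 228, 229, 231, 234, 236, 240, 242, 224, 141, 91, 87, 91, 146, 215, 234, 221, 196, 185, 150, 96, 88, 88, 91, 127, 210, 242, 240, 241, 242, 223, 131, 55, 46, 51, 51, 49, 49, 50, 48, 48, 51, 48, 48, 47, 49, 49, 48, 50, 48, 46, 48, 46, 47, 46, 48]
   R [45, 43, 42, 46, 43, 45, 42, 41, 42, 42, 45, 41, 45, 43, 41, 43, 42, 39, 58, 154, 230, 242, 241, 242, 242, 213, 120, 93, 94, 92, 110, 155, 184, 200, 222, 232, 194, 109, 90, 88, 103, 198, 244, 242, 238, 233, 232, 234, 235, 237, 236, 234, 234, 237,
[... 3988 characters left out ...]

col 345 [54, 51, 47, 42, 40, 44, 39, 42, 44, 42, 44, 43, 45, 43, 49, 56, 57, 60, 86, 102, 105, 125, 134, 135, 137, 135, 136, 169, 228, 240, 241, 243, 181, 73, 56, 59, 58, 61, 59, 59, 59, 57, 59, 60, 57, 56, 59, 58, 60, 60, 60, 60, 59, 60, 58, 60, 57, 64, 137, 223, 226, 225, 233, 231, 230, 231, 179, 117, 106, 109, 110, 109, 109, 109, 108, 109, 110]
col 352 [55, 47, 44, 43, 45, 43, 45, 46, 44, 44, 44, 42, 43, 46, 52, 57, 59, 71, 91, 101, 113, 129, 135, 136, 135, 134, 142, 208, 238, 241, 241, 226, 144, 68, 58, 59, 62, 59, 61, 61, 60, 58, 59, 58, 61, 58, 57, 61, 59, 61, 59, 60, 59, 60, 59, 59, 56, 73, 173, 233, 233, 232, 230, 226, 228, 231, 231, 232, 234, 223, 195, 164, 131, 113, 108, 106, 109]
```

```bash
python3 - <<'E'
from h import *
d=np.load('w5.npy',allow_pickle=True).item();p,T=d['p'],d['T']
w=lambda c,r,z: atz(p,(c,r),z,T)[:2]*1000
L=np.array([w(c,r,.156) for r,c in((20,124.8),(45,128.6),(100,136.7),(140,142.7),(180,148.6))])
Rr=np.array([w(c,r,.156) for r,c in((20,387),(45,385.6),(100,382),(140,379.2),(180,376.6))])
def fit(P): 
    v=np.polyfit(P[:,1],P[:,0],1); return v
a,b=fit(L),fit(Rr);print('L',L.round(1).tolist(),'R',Rr.round(1).tolist())
yaw=-np.arctan((a[0]+b[0])/2);print('yaws',np.degrees(-np.arctan([a[0],b[0]])),'width',(np.polyval(b,260)-np.polyval(a,260))*np.cos(yaw),'mid at y=260',(np.polyval(a,260)+np.polyval(b,260))/2)
fr=np.array([w(c,r,.164) for c,r in((190,78.2),(220,77.2),(260,75.3),(300,73.8),(340,72.1),(360,71.2))])
bk=np.array([w(c,r,.164) for c,r in((190,66.1),(220,64.6),(260,62.8),(300,61),(340,59.3),(360,58.4))])
print('stop front',fr.round(1).tolist(),'back',bk[:,1].round(1), np.degrees(np.arctan(np.polyfit(fr[:,0],fr[:,1],1)[0])))
for n,c,r in(('wtop',345,211.7),('wbot',345,217.3),('grad',345,203),('d',345,199)): print(n,w(c,r,.164).round(1))
for n,c,r in(('wtop',174,218.9),('wbot',174,223.6),('grad',174,209.3)): print(n,w(c,r,.164).round(1))
print('padtop .161',w(345,203,.161).round(1))
print('mat z est from white inner edges', [w(158,100,.108).round(1),w(361.3,100,.108).round(1)])
P={n:env.snapshot(n) for n in('scene','side')}
for t in('shaker','pad_face','strip_back'):
    r=[]
    for n in P:
        Lp=env.place_of(t,P[n]); print(t,n,[(round(x['score'],2),np.round(x['xy'],1).tolist()) for x in Lp][:2])
        if Lp: r.append(ray(P[n],Lp[0]['xy'])); print('   atz',atz(P[n],Lp[0]['xy'],0 if t=='shaker' else .136).round(4))
    if t=='shaker': L2=env.place_of(t,p) if 0 else None
    if len(r)>1: print(tri(r))
print('shaker wrist',w(261.6,117.2,0))
E
```

```text
L [[395.8, 338.5], [400.1, 316.0], [409.8, 262.9], [417.6, 221.0], [425.9, 176.0]] R [[654.0, 374.7], [658.4, 352.2], [668.1, 299.2], [675.5, 257.3], [683.8, 212.3]]
yaws [10.47811522 10.34306267] width 260.3858398274819 mid at y=260 542.7370404356228
stop front [[465.8, 292.9], [496.1, 298.1], [536.3, 305.6], [576.4, 312.7], [616.3, 319.9], [636.3, 323.6]] back [304.4 310.1 317.4 324.6 331.8 335.4] 10.232618378774626
wtop [653.9 172.1]
wbot [655.4 165.3]
grad [651.6 182.5]
d [650.6 187.2]
wtop [459.3 135.7]
wbot [459.7 129.8]
grad [458.6 147.6]
padtop .161 [652.5 181.6]
mat z est from white inner edges [array([418.9, 261.9]), array([660. , 295.7])]
shaker scene [(0.56, [379.6, 288.8]), (0.48, [216.0, 259.5])]
   atz [0.5479 0.2574 0.    ]
shaker side [(0.74, [254.4, 132.7])]
   atz [0.538  0.2483 0.    ]
[ 0.53948985  0.25758032 -0.00944518]
pad_face scene [(0.97, [350.1, 236.3])]
   atz [0.5543 0.167  0.136 ]
pad_face side [(0.5, [258.4, 112.6])]
   atz [0.5473 0.177  0.136 ]
[0.55031975 0.16912981 0.13788983]
strip_back scene [(0.71, [339.8, 233.7])]
   atz [0.559  0.1453 0.136 ]
strip_back side [(0.58, [264.5, 120.0])]
   atz [0.5617 0.1433 0.136 ]
[0.56072955 0.14479343 0.13607787]
shaker wrist [546.37820188 249.10238537]
```

```bash
python3 - <<'E'
from h import *
p,T=wrist()
t=tool();z=t[2,3]+.0514
print(t[:3,3],lids(p,T,z))
go([545.3,246.0,180],100.35);print(env.read_state()['joint_pos'])
E
```

```text
[0.55033541 0.22019149 0.35945173] [([260.0, 267.0], [549.1, 221.1, 95.6, 63.3, -81.7])]
shift [ 26.3  -1.4 179.4] turn [ 0.     0.    -0.042]
[ 2.69225699e-01  3.27618808e-01  1.39018332e+00 -7.48187507e-05
  1.42379552e+00  1.30185130e-01]
```

```bash
python3 -m inch '[[8,0,40,0,0,-0.012,55],[17,0,90,0,0,-0.025,55],[25,-0.5,145,0,0,-0.037,55],[25.3,-0.5,195,0,0,-0.037,55],[25.3,-0.5,235,0,0,-0.037,55],[25.3,-0.5,260,0,0,-0.037,55],[25.3,-0.5,270,0,0,-0.037,55],[25.3,-0.5,275,0,0,-0.037,55],[25.3,-0.5,278,0,0,-0.037,55],[25.3,-0.5,279,0,0,-0.037,55],[25.3,-0.5,279,0,0,-0.037,55]]'
python3 -m inch '[[0,0,1,0,0,0,55],[0,0,2,0,0,0,55],[0,0,2,0,0,0,55]]'
```

```text
time_s: 14.1
position: [0.5465, 0.2452, 0.0809]
ee_rot: [3.141, 0.0, 1.747]
ft_force: [-0.2, 0.1, -0.9]
width: 0.0634
gripper_force: 22.9
time_s: 14.48
position: [0.5463, 0.2451, 0.0784]
ee_rot: [-3.141, 0.0, 1.747]
ft_force: [-0.1, -0.6, -0.6]
width: 0.0633
gripper_force: 22.9
```

```bash
python3 -m inch '[[0,0,1,0,0,0,55],[0,0,1,0,0,0,55]]';python3 -m inch '[[0,0,1,0,0,0,55],[0,0,1,0,0,0,55]]'
```

```text
time_s: 14.72
position: [0.5463, 0.2451, 0.0774]
ee_rot: [-3.141, 0.0, 1.747]
ft_force: [-0.4, -0.4, -1.5]
width: 0.0634
gripper_force: 22.9
time_s: 14.98
position: [0.5463, 0.2451, 0.0764]
ee_rot: [-3.141, 0.0, 1.747]
ft_force: [-0.4, 0.7, -1.1]
width: 0.0634
gripper_force: 22.9
```

```bash
python3 -m inch '[[0,0,1,0,0,0,55],[0,0,1,0,0,0,55]]'
```

```text
time_s: 15.22
position: [0.5463, 0.2451, 0.0754]
ee_rot: [-3.141, 0.0, 1.747]
ft_force: [0.3, -0.1, -1.8]
width: 0.0631
gripper_force: 22.9
```

```bash
python3 -m inch '[[0,0,0.5,0,0,0,55],[0,0,1,0,0,0,55],[0,0,1,0,0,0,55]]'
```

```text
time_s: 15.6
position: [0.5464, 0.2451, 0.0746]
ee_rot: [3.141, 0.0, 1.747]
ft_force: [-0.7, -0.3, 2.1]
width: 0.0633
gripper_force: 23.2
```

First box is down on the mat, with contact at the expected height. I'll release, rise and go above box B.

```bash
python3 -m inch '[[0,0,0,0,0,0,66],[0,0,0,0,0,0,72],[0,0,0,0,0,0,76],[0,0,0,0,0,0,76],[0,0,-20,0,0,0,76],[0,0,-75,0,0,0,76],[0,0,-130,0,0,0,76],[-40,-4,-175,0,0,-0.06,76],[-95,-10,-200,0,0,-0.15,76],[-155,-16,-200,0,0,-0.24,76],[-215,-23,-200,0,0,-0.34,76],[-275,-29,-200,0,0,-0.43,76],[-335,-35,-200,0,0,-0.53,76],[-395,-42,-190,0,0,-0.62,76],[-450,-48,-170,0,0,-0.72,76],[-500,-53,-140,0,0,-0.812,76],[-519,-54.5,-110,0,0,-0.812,76],[-519,-54.5,-100,0,0,-0.812,76],[-519,-54.5,-100,0,0,-0.812,76]]'
python3 - <<'E'
from h import *
p,T=wrist()
for o in lids(p,T): print(o)
go([583.7,-275.4,-30],146.6)
E
```

```text
time_s: 17.98
position: [0.5835, -0.2745, 0.1745]
ee_rot: [3.142, -0.001, 2.559]
ft_force: [-0.7, 0.0, 0.3]
width: 0.0759
gripper_force: 0.0
([122.0, 32.0], [410.1, -301.5, 94.6, 63.4, -87.7])
([259.0, 167.0], [583.7, -276.2, 93.2, 62.3, -33.4])
shift [-2.000e-01 -9.000e-01  2.054e+02] turn [0.    0.001 0.001]
```

```bash
python3 -m inch '[[0,-1,55,0,0,0,76],[0,-1,110,0,0,0,76],[0,-1,155,0,0,0,76],[0,-1,182,0,0,0,76],[0,-1,195,0,0,0,76],[0,-1,201,0,0,0,76],[0,-1,204,0,0,0,76],[0,-1,204,0,0,0,76]]'
python3 -m inch '[[0,0,0,0,0,0,68],[0,0,0,0,0,0,60],[0,0,0,0,0,0,55],[0,0,0,0,0,0,55]]' 20
```

```text
time_s: 19.02
position: [0.5834, -0.2764, -0.0287]
ee_rot: [-3.142, 0.001, 2.559]
ft_force: [-0.5, 0.5, -0.7]
width: 0.0763
gripper_force: 0.0
time_s: 19.52
position: [0.5833, -0.2765, -0.0287]
ee_rot: [-3.142, 0.001, 2.559]
ft_force: [-1.1, 1.6, 6.1]
width: 0.0633
gripper_force: 21.8
```

```bash
python3 -m inch '[[0,0,-8,0,0,0,55],[0,0,-40,0,0,0,55],[0,0,-95,0,0,0,55],[0,0,-155,0,0,0,55],[15,20,-210,0,0,0.04,55],[40,54,-250,0,0,0.12,55],[75,100,-275,0,0,0.22,55],[110,148,-295,0,0,0.32,55],[145,195,-310,0,0,0.43,55],[180,242,-329,0,0,0.53,55],[215,289,-329,0,0,0.63,55],[248,333,-329,0,0,0.73,55],[270,363,-329,0,0,0.808,55],[276.5,371.5,-329,0,0,0.808,55],[276.5,371.5,-329,0,0,0.808,55],[276.5,371.5,-329,0,0,0.808,55]]'
python3 - <<'E'
from h import *
p,T=wrist();t=tool()
print(t[:3,3],np.degrees(env.read_state()['ee_rot'][2]));print('held',lids(p,T,t[2,3]+.0487));print('placed',lids(p,T,.126))
E
```

```text
time_s: 21.52
position: [0.5568, 0.1849, 0.2995]
ee_rot: [-3.142, 0.0, 1.75]
ft_force: [-0.1, -0.1, -1.7]
width: 0.0632
gripper_force: 23.0
[0.55676574 0.18490631 0.29953728] 100.26520786907486
held [([261.0, 100.0], [542.8, 256.8, 35.6, 23.7, -79.9]), ([260.0, 268.0], [555.7, 184.5, 95.8, 63.4, -79.7])]
placed [([261.0, 100.0], [545.2, 244.7, 97.0, 64.5, -79.9]), ([260.0, 268.0], [580.3, 47.6, 260.9, 172.7, -79.7])]
```

```bash
python3 -m inch '[[30,0.2,0,0,0,0,55],[61,0.4,10,0,0,0.002,55],[61,0.4,60,0,0,0.002,55],[61,0.4,110,0,0,0.002,55],[61,0.4,150,0,0,0.002,55],[61,0.4,178,0,0,0.002,55],[61,0.4,190,0,0,0.002,55],[61,0.4,195,0,0,0.002,55],[61,0.4,197,0,0,0.002,55],[61,0.4,198,0,0,0.002,55],[61,0.4,198,0,0,0.002,55]]'
python3 -m inch '[[0,0,1,0,0,0,55],[0,0,1,0,0,0,55]]';python3 -m inch '[[0,0,1,0,0,0,55],[0,0,1,0,0,0,55]]'
```

```text
time_s: 22.95
position: [0.5463, 0.2463, 0.102]
ee_rot: [3.141, -0.0, 1.749]
ft_force: [-0.3, -0.1, -1.1]
width: 0.0633
gripper_force: 23.0
time_s: 23.2
position: [0.5461, 0.2462, 0.1005]
ee_rot: [3.142, 0.0, 1.749]
ft_force: [0.4, -0.1, -1.5]
width: 0.0631
gripper_force: 23.0
time_s: 23.45
position: [0.546, 0.2462, 0.0994]
ee_rot: [-3.141, 0.0, 1.749]
ft_force: [-0.3, 0.4, -1.6]
width: 0.0633
gripper_force: 23.0
```

```bash
python3 -m inch '[[-1,0,1,0,0,0,55],[-1,0,1,0,0,0,55]]';python3 -m inch '[[0,0,1,0,0,0,55],[0,0,1,0,0,0,55]]'
```

```text
time_s: 23.7
position: [0.5462, 0.2452, 0.0984]
ee_rot: [-3.141, 0.0, 1.749]
ft_force: [-0.2, 0.2, -1.1]
width: 0.0634
gripper_force: 23.0
time_s: 23.95
position: [0.5462, 0.2452, 0.0974]
ee_rot: [-3.141, 0.0, 1.749]
ft_force: [-0.4, 0.3, -1.5]
width: 0.0631
gripper_force: 23.0
```

```bash
python3 -m inch '[[0,0,0.7,0,0,0,55],[0,0,0.7,0,0,0,55]]'
```

```text
time_s: 24.2
position: [0.5463, 0.2452, 0.0973]
ee_rot: [3.141, 0.0, 1.749]
ft_force: [-1.4, -1.1, 5.3]
width: 0.0635
gripper_force: 23.6
```

```bash
python3 -m inch '[[0,0,0.7,0,0,0,55],[0,0,0.7,0,0,0,55]]'
```

```text
time_s: 24.45
position: [0.5463, 0.2452, 0.0972]
ee_rot: [3.141, 0.0, 1.749]
ft_force: [-3.8, -1.3, 11.9]
width: 0.0629
gripper_force: 24.4
```

```bash
python3 -m inch '[[0,0,-0.8,0,0,0,55],[0,0,-0.8,0,0,0,66],[0,0,-0.8,0,0,0,72],[0,0,-0.8,0,0,0,76],[0,0,-0.8,0,0,0,76],[0,0,-20,0,0,0,76],[0,0,-75,0,0,0,76],[0,0,-130,0,0,0,76],[-40,-18,-165,0,0,0,76],[-93,-42,-175,0,0,0.02,76],[-146,-66,-175,0,0,0.04,76],[-199,-90,-175,0,0,0.06,76],[-252,-114,-175,0,0,0.08,76],[-305,-138,-175,0,0,0.1,76],[-358,-161,-160,0,0,0.12,76],[-411,-185,-140,0,0,0.137,76],[-464,-209,-110,0,0,0.137,76],[-503,-226,-80,0,0,0.137,76],[-513.4,-231,-73,0,0,0.137,76],[-513.4,-231,-73,0,0,0.137,76]]'
python3 - <<'E'
from h import *
p,T=wrist()
for o in lids(p,T): print(o)
go([410,-301.2,-28.8],92.35)
E
```

```text
time_s: 26.95
position: [0.4097, -0.301, 0.169]
ee_rot: [-3.141, -0.001, 1.611]
ft_force: [-0.7, -0.5, 0.8]
width: 0.0755
gripper_force: 0.0
([261.0, 167.0], [408.8, -301.7, 93.7, 62.6, -87.6])
shift [ -0.7  -0.2 198.4] turn [ 0.  0. -0.]
```

```bash
python3 -m inch '[[0,0,55,0,0,0,76],[0,0,110,0,0,0,76],[0,0,150,0,0,0,76],[0,0,176,0,0,0,76],[0,0,189,0,0,0,76],[0,0,195,0,0,0,76],[0,0,197.5,0,0,0,76],[0,0,197.5,0,0,0,76]]'
python3 -m inch '[[0,0,0,0,0,0,68],[0,0,0,0,0,0,60],[0,0,0,0,0,0,55],[0,0,0,0,0,0,55]]' 20
```

```text
time_s: 28.0
position: [0.4101, -0.3012, -0.0277]
ee_rot: [3.141, 0.001, 1.612]
ft_force: [0.4, -0.3, -0.1]
width: 0.076
gripper_force: 0.0
time_s: 28.5
position: [0.41, -0.3012, -0.0277]
ee_rot: [3.141, 0.001, 1.612]
ft_force: [-0.3, 0.6, 6.4]
width: 0.0632
gripper_force: 20.8
```

```bash
python3 -m inch '[[0,0,-8,0,0,0,55],[0,0,-40,0,0,0,55],[0,0,-95,0,0,0,55],[0,0,-155,0,0,0,55],[30,11,-205,0,0,-0.02,55],[75,26,-240,0,0,-0.035,55],[128,45,-265,0,0,-0.05,55],[182,64,-285,0,0,-0.065,55],[236,83,-305,0,0,-0.08,55],[290,102,-320,0,0,-0.095,55],[344,121,-338,0,0,-0.11,55],[398,140,-338,0,0,-0.12,55],[445,157,-338,0,0,-0.13,55],[474.7,166.7,-338,0,0,-0.135,55],[474.7,166.7,-338,0,0,-0.135,55],[474.7,166.7,-338,0,0,-0.135,55]]'
python3 - <<'E'
from h import *
p,T=wrist();t=tool()
print(t[:3,3],np.degrees(env.read_state()['ee_rot'][2]));print('held',lids(p,T,t[2,3]+.0477)[-1]);print('placed',lids(p,T,.146)[0])
E
```

```text
time_s: 30.5
position: [0.5565, 0.1796, 0.3097]
ee_rot: [-3.141, 0.0, 1.747]
ft_force: [0.3, -0.0, -1.3]
width: 0.0632
gripper_force: 23.4
[0.55657021 0.17927246 0.3098202 ] 100.04207896568172
held ([260.0, 264.0], [555.1, 180.4, 95.2, 63.2, -80.0])
placed ([262.0, 96.0], [545.2, 243.0, 96.4, 64.9, -79.9])
```

```bash
python3 -m inch '[[32,0.7,0,0,0,0,55],[64,1.3,10,0,0,0,55],[64,1.3,60,0,0,0,55],[64,1.3,110,0,0,0,55],[64,1.3,145,0,0,0,55],[64,1.3,168,0,0,0,55],[64,1.3,180,0,0,0,55],[64,1.3,185,0,0,0,55],[64,1.3,187,0,0,0,55],[64,1.3,188,0,0,0,55],[64,1.3,188,0,0,0,55]]'
python3 -m inch '[[0,0,1,0,0,0,55],[0,0,1,0,0,0,55]]'
```

```text
time_s: 31.92
position: [0.5471, 0.2435, 0.122]
ee_rot: [3.141, 0.0, 1.747]
ft_force: [-1.2, -0.3, -1.1]
width: 0.0635
gripper_force: 23.4
time_s: 32.17
position: [0.547, 0.2434, 0.1206]
ee_rot: [3.142, 0.0, 1.747]
ft_force: [-0.3, 1.1, -0.7]
width: 0.0634
gripper_force: 23.4
```

```bash
python3 -m inch '[[0,-0.3,1,0,0,0,55],[0,-0.3,1,0,0,0,55]]'
```

```text
time_s: 32.42
position: [0.5466, 0.2434, 0.1195]
ee_rot: [-3.141, 0.0, 1.747]
ft_force: [-1.5, -0.2, -1.2]
width: 0.063
gripper_force: 23.4
```

```bash
python3 -m inch '[[0,0,0.7,0,0,0,55],[0,0,0.7,0,0,0,55]]'
```

```text
time_s: 32.67
position: [0.5467, 0.2433, 0.1188]
ee_rot: [-3.142, 0.0, 1.747]
ft_force: [0.5, 0.2, -0.5]
width: 0.0633
gripper_force: 23.4
```

```bash
python3 -m inch '[[0,0,0.6,0,0,0,55],[0,0,0.6,0,0,0,55]]'
```

```text
time_s: 32.92
position: [0.5467, 0.2433, 0.1183]
ee_rot: [3.141, 0.0, 1.747]
ft_force: [0.2, 0.3, -0.1]
width: 0.0633
gripper_force: 23.5
```

```bash
python3 -m inch '[[0,0,0.4,0,0,0,55],[0,0,0.4,0,0,0,55]]'
```

```text
time_s: 33.17
position: [0.5468, 0.2434, 0.1183]
ee_rot: [3.141, 0.0, 1.747]
ft_force: [-1.9, -0.2, 6.0]
width: 0.0634
gripper_force: 24.0
```

```bash
python3 -m inch '[[0,0,-0.4,0,0,0,55],[0,0,-0.4,0,0,0,66],[0,0,-0.4,0,0,0,72],[0,0,-0.4,0,0,0,76],[0,0,-0.4,0,0,0,76],[0,0,-20,0,0,0,76],[0,0,-70,0,0,0,76],[0,0,-120,0,0,0,40],[-30,0,-165,0,0,0,10],[-65,0,-191,0,0,0,0],[-65,0,-191,0,0,0,0],[-65,0,-191,0,0,0,0]]'
python3 - <<'E'
from h import *
p,T=wrist();t=tool()
print(t[:3,3]);print('placed',lids(p,T,.166))
np.save('w6.npy',{'p':p,'T':T},allow_pickle=True)
go([571.1,104.3,230],100.35)
# finger tip rows when shut
g=cv2.cvtColor(p['img'],cv2.COLOR_BGR2GRAY)
for c in(230,240,250,256,262,270,280,290): print(c,g[170:330:5,c].tolist())
E
```

```text
time_s: 34.67
position: [0.5577, 0.1796, 0.3081]
ee_rot: [-3.141, -0.0, 1.746]
ft_force: [-0.1, 0.4, 0.2]
width: -0.0001
gripper_force: 0.0
[0.55760702 0.17987514 0.30777762]
placed [([261.0, 98.0], [545.6, 242.4, 96.6, 64.5, -80.0])]
shift [-76.8   0.2  77.8] turn [-0.002 -0.    -0.004]
230 [33, 32, 34, 81, 131, 135, 241, 52, 55, 53, 45, 45, 45, 126, 226, 234, 229, 230, 148, 40, 41, 39, 36, 38, 34, 34, 38, 29, 30, 30, 29, 28]
240 [32, 35, 38, 82, 134, 139, 240, 51, 51, 53, 42, 44, 43, 125, 213, 234, 225, 232, 43, 41, 42, 40, 37, 40, 39, 35, 40, 29, 27, 28, 25, 29]
250 [35, 36, 41, 81, 134, 138, 241, 48, 50, 42, 43, 44, 44, 126, 158, 122, 106, 107, 107, 107, 106, 105, 104, 87, 137, 32, 30, 30, 31, 30, 25, 24]
256 [35, 33, 37, 76, 133, 139, 240, 51, 45, 44, 44, 46, 44, 127, 160, 120, 88, 88, 84, 85, 71, 69, 65, 46, 79, 79, 38, 39, 37, 35, 30, 37]
262 [36, 35, 38, 84, 135, 137, 241, 52, 44, 40, 40, 44, 42, 140, 163, 113, 40, 37, 36, 37, 37, 32, 31, 32, 45, 40, 41, 41, 39, 41, 40, 41]
270 [33, 35, 39, 85, 133, 138, 241, 53, 44, 42, 42, 45, 44, 152, 158, 127, 106, 107, 108, 106, 107, 107, 87, 86, 136, 31, 31, 29, 31, 29, 32, 26]
280 [35, 33, 39, 78, 133, 139, 240, 56, 55, 44, 43, 44, 43, 151, 165, 156, 164, 163, 42, 40, 47, 40, 37, 41, 37, 36, 45, 33, 34, 32, 27, 31]
290 [35, 32, 40, 86, 134, 134, 242, 51, 51, 44, 43, 44, 45, 153, 161, 165, 163, 163, 93, 45, 43, 41, 41, 41, 40, 37, 42, 34, 37, 34, 28, 29]
```

```bash
python3 -m inch '[[-40,0.2,0,0,0,-0.004,0],[-77,0.2,20,0,0,-0.004,0],[-77,0.2,75,0,0,-0.004,0],[-77,0.2,125,0,0,-0.004,0],[-77,0.2,170,0,0,-0.004,0],[-77,0.2,195,0,0,-0.004,0],[-77,0.2,205,0,0,-0.004,0],[-77,0.2,210,0,0,-0.004,0],[-77,0.2,212,0,0,-0.004,0],[-77,0.2,212,0,0,-0.004,0]]'
python3 - <<'E'
from h import *
p,T=wrist();t=tool();print(t[:3,3]); cv2.imwrite('pics/w7.png',p['img'])
g=cv2.cvtColor(p['img'],cv2.COLOR_BGR2GRAY)
for c in(170,200,330): print(c,g[100:300:3,c].tolist())
E
```

```text
time_s: 35.98
position: [0.572, 0.1037, 0.0975]
ee_rot: [3.141, 0.0, 1.751]
ft_force: [0.6, 0.4, 1.2]
width: -0.0001
gripper_force: 0.0
[0.57204691 0.10361084 0.09755466]
170 [44, 43, 44, 43, 44, 27, 24, 24, 26, 30, 47, 45, 49, 49, 87, 95, 96, 98, 108, 131, 133, 133, 134, 135, 136, 215, 238, 239, 240, 239, 228, 49, 52, 52, 53, 49, 50, 48, 49, 51, 51, 47, 47, 43, 49, 43, 47, 45, 46, 43, 45, 47, 45, 47, 33, 32, 155, 179, 161, 161, 167, 164, 163, 163, 165, 167, 167]
200 [45, 41, 44, 43, 43, 27, 25, 26, 25, 29, 46, 46, 49, 51, 96, 95, 96, 100, 110, 132, 133, 136, 138, 136, 136, 215, 239, 240, 239, 239, 226, 53, 54, 52, 54, 50, 51, 48, 49, 46, 49, 48, 46, 50, 47, 48, 47, 45, 46, 45, 47, 47, 36, 35, 36, 33, 149, 173, 162, 165, 166, 165, 161, 158, 161, 159, 160]
330 [45, 46, 44, 42, 42, 24, 21, 18, 25, 31, 46, 47, 46, 48, 94, 93, 94, 101, 106, 107, 131, 134, 137, 134, 134, 219, 238, 239, 239, 240, 223, 49, 53, 52, 51, 50, 50, 49, 48, 50, 52, 50, 48, 45, 49, 48, 47, 46, 48, 49, 50, 49, 50, 46, 41, 42, 156, 170, 233, 232, 232, 235, 233, 229, 229, 226, 230]
```

```bash
python3 -m inch '[[8,0,0,0,0,0,0],[16,0,0,0,0,0,0],[22,0,0,0,0,0,0],[26,0,0,0,0,0,0],[26,0,0,0,0,0,0]]'
python3 -m inch '[[2,0,0,0,0,0,0],[4,0,0,0,0,0,0],[6,0,0,0,0,0,0]]'
```

```text
time_s: 36.65
position: [0.567, 0.1295, 0.0969]
ee_rot: [3.142, 0.0, 1.751]
ft_force: [0.5, -0.2, -0.3]
width: 0.0002
gripper_force: 0.0
time_s: 37.02
position: [0.566, 0.1351, 0.0969]
ee_rot: [-3.142, 0.0, 1.751]
ft_force: [-0.4, 0.2, 0.2]
width: -0.0004
gripper_force: 0.0
```

```bash
python3 -m inch '[[2,0,0,0,0,0,0],[4,0,0,0,0,0,0]]'; python3 -m inch '[[2,0,0,0,0,0,0],[4,0,0,0,0,0,0]]'; python3 -m inch '[[2,0,0,0,0,0,0],[4,0,0,0,0,0,0]]'
```

```text
time_s: 37.28
position: [0.5655, 0.1379, 0.0969]
ee_rot: [-3.141, 0.002, 1.751]
ft_force: [1.0, -11.8, -0.0]
width: 0.0001
gripper_force: 5.6
time_s: 37.52
position: [0.5649, 0.1416, 0.0969]
ee_rot: [-3.141, 0.002, 1.751]
ft_force: [1.1, -11.5, 0.9]
width: 0.0002
gripper_force: 5.6
time_s: 37.78
position: [0.5641, 0.1455, 0.0969]
ee_rot: [-3.141, 0.002, 1.751]
ft_force: [1.2, -10.8, 0.1]
width: 0.0001
gripper_force: 5.6
```

```bash
python3 -m inch '[[2.5,0,0,0,0,0,0],[5,0,0,0,0,0,0],[7.5,0,0,0,0,0,0],[10,0,0,0,0,0,0],[12,0,0,0,0,0,0],[14,0,0,0,0,0,0]]';python3 -m inch '[[2,0,0,0,0,0,0],[4,0,0,0,0,0,0],[6,0,0,0,0,0,0],[8,0,0,0,0,0,0]]'
```

```text
time_s: 38.52
position: [0.5616, 0.1593, 0.0969]
ee_rot: [-3.141, 0.002, 1.751]
ft_force: [1.2, -10.5, 0.9]
width: 0.0004
gripper_force: 5.6
time_s: 39.02
position: [0.5602, 0.1669, 0.0969]
ee_rot: [-3.141, 0.002, 1.751]
ft_force: [1.4, -13.3, 1.1]
width: -0.0003
gripper_force: 6.6
```

```bash
python3 -m inch '[[2,0,0,0,0,0,0],[4,0,0,0,0,0,0]]';python3 -m inch '[[1,0,0,0,0,0,0],[2,0,0,0,0,0,0]]';
```

```text
time_s: 39.28
position: [0.5595, 0.1708, 0.0969]
ee_rot: [-3.141, 0.002, 1.751]
ft_force: [1.0, -13.4, -0.4]
width: -0.0002
gripper_force: 6.5
time_s: 39.52
position: [0.5591, 0.1728, 0.0969]
ee_rot: [-3.141, 0.002, 1.751]
ft_force: [1.1, -13.0, 0.7]
width: -0.0001
gripper_force: 6.5
```

```bash
python3 -m inch '[[1,0,0,0,0,0,0],[2,0,0,0,0,0,0]]';python3 -m inch '[[1,0,0,0,0,0,0],[1,0,0,0,0,0,0]]';python3 -m inch '[[1,0,0,0,0,0,0],[1,0,0,0,0,0,0]]'
```

```text
time_s: 39.78
position: [0.5587, 0.1747, 0.0969]
ee_rot: [-3.141, 0.002, 1.751]
ft_force: [2.1, -13.1, 1.2]
width: -0.0002
gripper_force: 6.5
time_s: 40.02
position: [0.5586, 0.1756, 0.0969]
ee_rot: [-3.141, 0.002, 1.751]
ft_force: [0.9, -12.8, 0.6]
width: -0.0
gripper_force: 6.8
time_s: 40.28
position: [0.5585, 0.1763, 0.0969]
ee_rot: [-3.141, 0.003, 1.751]
ft_force: [1.3, -15.2, 1.2]
width: -0.0002
gripper_force: 8.0
```

```bash
python3 -m inch '[[1,0,0,0,0,0,0],[1,0,0,0,0,0,0]]';python3 -m inch '[[1,0,0,0,0,0,0],[1,0,0,0,0,0,0]]'
```

```text
time_s: 40.52
position: [0.5584, 0.1769, 0.0969]
ee_rot: [-3.141, 0.003, 1.751]
ft_force: [1.9, -18.3, 2.2]
width: 0.0
gripper_force: 9.2
time_s: 40.78
position: [0.5583, 0.1772, 0.0969]
ee_rot: [-3.141, 0.004, 1.751]
ft_force: [2.4, -22.9, 1.4]
width: 0.0002
gripper_force: 11.8
```

The resistance has risen from 13 N to 23 N against the stop, so the pad is compressed and gripping. I'll back off, rise and inspect.

```bash
python3 -m inch '[[-3,0,0,0,0,0,0],[-10,0,0,0,0,0,0],[-30,0,0,0,0,0,0],[-60,0,0,0,0,0,0],[-70,0,-30,0,0,0,0],[-70,0,-85,0,0,0,0],[-50,0,-140,0,0,0,0],[-20,0,-190,0,0,0,0],[-5,0,-215,0,0,0,0],[-5,0,-215,0,0,0,0],[-5,0,-215,0,0,0,0]]'
python3 - <<'E'
from h import *
p,T=wrist();t=tool();print(t[:3,3]);print('pile',lids(p,T,.166))
q=env.snapshot('side');s=env.snapshot('scene')
im=np.zeros((600,800,3),np.uint8);im[:300,:400]=cv2.resize(p['img'],(400,300));im[:300,400:]=cv2.resize(q['img'][50:200,170:370],(400,300));im[300:]=cv2.resize(s['img'][190:340,290:490],(800,600))[150:450]
cv2.imwrite('pics/end.png',im)
w=lambda c,r,z: atz(p,(c,r),z,T)[:2]*1000
g=cv2.cvtColor(p['img'],cv2.COLOR_BGR2GRAY)
for c in(190,340): print(c,g[20:250:2,c].tolist())
E
```

```text
time_s: 42.15
position: [0.5585, 0.1745, 0.3106]
ee_rot: [-3.14, 0.0, 1.75]
ft_force: [0.9, -0.1, -0.4]
width: -0.0
gripper_force: 0.0
[0.55846488 0.1744357  0.31038575]
pile [([261.0, 78.0], [543.2, 253.9, 96.0, 64.9, -79.5])]
190 [44, 45, 23, 20, 21, 21, 32, 33, 36, 33, 32, 32, 33, 33, 33, 41, 48, 48, 46, 47, 47, 46, 49, 44, 46, 46, 48, 45, 48, 46, 47, 46, 46, 44, 46, 45, 46, 47, 46, 49, 46, 46, 50, 47, 49, 47, 46, 47, 48, 48, 50, 48, 48, 47, 46, 32, 33, 34, 48, 53, 64, 99, 101, 122, 132, 238, 240, 234, 59, 40, 50, 52, 51, 52, 51, 50, 51, 50, 52, 53, 50, 51, 49, 52, 50, 50, 48, 47, 50, 50, 51, 52, 51, 48, 50, 51, 51, 51, 50, 50, 41, 41, 41, 40, 42, 121, 177, 161, 163, 165, 163, 164, 165, 161, 161]
340 [43, 40, 8, 16, 11, 16, 27, 30, 30, 31, 32, 29, 29, 29, 27, 44, 44, 45, 41, 43, 43, 42, 43, 42, 43, 42, 44, 42, 44, 45, 47, 45, 45, 43, 45, 45, 42, 43, 45, 42, 46, 47, 44, 46, 45, 46, 45, 42, 47, 44, 46, 48, 47, 45, 40, 26, 30, 29, 45, 48, 85, 97, 112, 129, 129, 241, 240, 208, 46, 39, 51, 52, 52, 49, 50, 51, 52, 51, 49, 50, 51, 52, 52, 54, 53, 52, 50, 50, 51, 53, 53, 54, 54, 52, 55, 53, 54, 52, 56, 60, 57, 59, 59, 61, 58, 173, 233, 231, 230, 228, 232, 231, 235, 232, 233]
```

View pics/end.png

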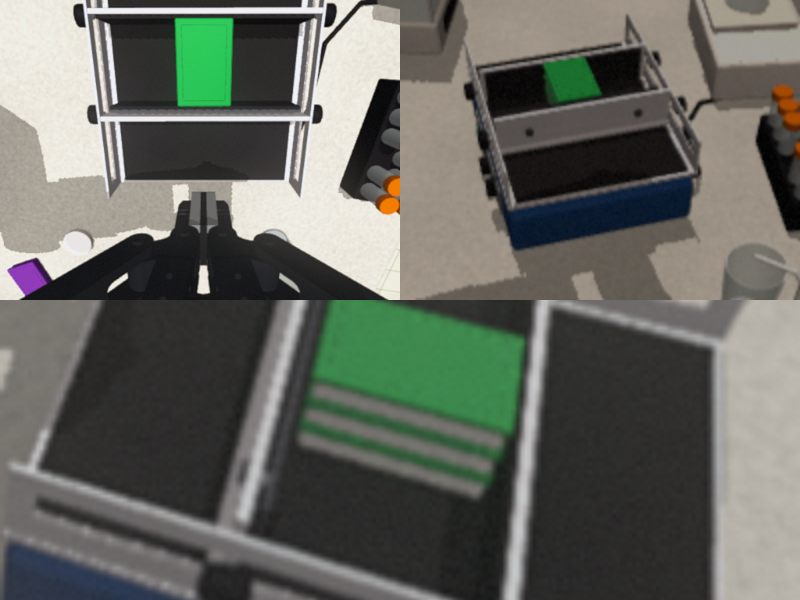

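The last picture (wrist, side, scene) shows the three boxes in one square pile, midway between the plates. Pile ends are at wrist rows 18 and 105, touching the stop and pad, and the fingers are clear. The bystanders in view are unmoved.

```bash
python3 -c "
from workcell import env; print(env.hand_in())"
```

```text
the job is handed in; nothing more can be done
None
```

The three green-lidded boxes are stacked square, lid up, midway between the side plates and clamped against the stop strip; I pushed to about 23 N (13 N while sliding), one box briefly took about 12 N as it was set down, and I handed the job in at about 42 s.

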